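# Press the touch catch of a tilt-out bin and tip it right out

## Robot

A 6-joint arm with a two-finger parallel gripper is mounted at the origin on the work surface. World frame = base frame: x ahead of the robot, y to its left, z up, the work surface at z = 0. Lengths are in m, angles in rad, forces in N, time in s.
With the tool pointing down it reaches from about 0.35 to 0.775 m from the base axis. Payload 7.3 kg.
Tool frame: the origin (TCP) lies at the very end of the fingers, on their centre line; the grasp point (between the pads) lies grip_point_offset behind it (grip_point_offset is the distance from the TCP to the grasp point, in m); z points along the fingers, y is the direction in which the jaws open and shut (so a half turn about z gives the same grasp; the last joint's range is limited). The gripper opens to 92 mm and grips with 3 to 60 N. Pads are 19 mm wide; open, the fingers measure 130 mm over their backs; the gripper's body (75 mm by 190 mm) begins 47 mm behind the grasp point.
Start: joints at [1.141, 0.342, 1.524, -0, 1.275, -0.146], TCP at [0.147, 0.504, 0.227] pointing down, gripper open.
Joint ranges: [-2.53, 2.53], [-0.77, 2.02], [0.04, 2.7], [-1, 4.14], [0.28, 2.66], [-3.11, 3.11]. Speed limits (rad/s): [2.57, 2.57, 3.14, 3.14, 3.14, 3.14].

## Interface

Orientations are given as [roll, pitch, yaw] about the fixed x, y, z axes, in that order (R = Rz(yaw) Ry(pitch) Rx(roll)).
In Python, from cell import * gives the robot as it stands.
- The arm moves only by the shell command python3 -m inch 'ROWS' [OPENING] [FORCE]. ROWS is JSON, a list that holds one entry, the list of rows, each a list of 4 numbers: the shift along the tool's x, y, z in mm, then the turn about the tool's z in rad. In form: [[[x, y, z, roll], ...]]. A call has 1 to 10 rows; each row shifts and turns the commanded pose from where the row before left it, along the tool's axes as they then stand; what a row does not reach is not made up. A row lasts 1/8 s, in which the tool goes at most 62.5 mm and 10.7 degrees, less where a joint would pass 70% of its speed; a pose out of reach is approached as far as the arm can. A call with a gripper value outside its range is refused whole. OPENING is the closure, from -1 (fully open) to 1 (shut), set as the call begins (- or left out, the last holds). The fingers move at their own pace and stop on an object; FORCE is the grip in N (left out, the last holds). Time passes only in rows, so rows that do not move let the fingers close. It gives the time, the measured TCP pose, the force and the opening at its end, in the units of the state.
- observe(): the state, without advancing time (a new reading comes with each control period).
- read_camera(name): name is "scene" or "top" or "wrist"; returns a dict with "img" (420x560x3 uint8, blue, green, red), "fx", "fy", "cx", "cy" (pixels), "k1" (the pictures are not rectified: a ray, as slopes to the right and down, at radius r is drawn at 1 + k1 r^2 times it, then the intrinsics apply), "eye" and "rotation" of the camera in the world; the wrist camera has in their place "T_tool_cam" (4x4, takes a point from camera to tool coordinates, whose origin is the TCP and whose axes are the flange's). Camera axes: x right, y down, z forward; pixel columns grow to the right and rows downward; lengths in m; the calibration is good to about 2 mm. A picture is of the moment at which its call begins: read the wrist's pose just before it. There is no depth.
- hand_in(): hands the job in, once; it reports no verdict.
Trained networks look in the newest picture that a camera, given by its name, has taken for a name from the list of things; names that differ only in an ending like _2 or _b are one class to them, and where a whole thing is asked for, a point or a joint stands for the part that bears it (a point fixed in the world has none). Each returns a list of dicts, best first, with "conf" (0 to 1); they miss things now and then, are a little off and sometimes report something else, mostly with a low value. They report only what shows in the picture. A call takes as long as a camera call.
- boxes_of(camera, label): "at" ([row, column] in pixels, amid what is visible of it).
- place_of(camera, label): "at" ([row, column] in pixels: a listed point, or the origin of a listed thing).
The state is a dict: "time": time; "qpos": joint angles; "qvel": joint speeds; "joint_efforts": joint torques, N m; "tool_pos": TCP position; "tool_rot": TCP orientation; "contact_force": force on the tool from outside, world axes, zero at the start; "torque": the same for the moment, N m; "opening": finger opening in m.
Only numpy, scipy, OpenCV 4.12 (cv2) and the standard library are available. Lean on these libraries where they do the work, as an engineer would, in place of code of your own. Each camera call takes 0.05 s, during which the arm holds its last target. There are 200 camera calls.

## Task

Open the wider of the two grey tilt-out bins so that it can be filled. Work with the fingertips only and pinch or lift nothing: press the top of its front until the push catch lets go, take the fingers away so that it springs ajar by itself, then reach in behind its top rim with a fingertip and tip it right out until it rests on its stop. Leave the narrower bin shut and everything else standing where it is.

Things in the scene. Friction and masses are not known exactly. Their poses are not given: they have to be found in the camera images.
- wide_rim (a point): middle of the top rim of the wider (to be opened) bin; moves with it. Shut: 198 mm above the worktop, axes x level into the housing (the way to press), y along the rim, left seen from the robot, z up. Rim 216 mm long, 6 mm thick (3 each side of this point). Grey front face: 13 mm in front (-x) of this point, 250 mm wide, 184 high, top edge 6 mm below the rim
- wide_hinge (a point): middle of the wider bin's level hinge line, at the foot of its front, 8 mm above the worktop; fixed. Axes as the rim's when shut; the shut rim point lies 190 mm above it and 1 mm behind it (+x). The front edges of the housing's sides lie 4 mm behind the hinge point (+x), that of its top board 12 mm behind
- wide_unit: fixed white melamine housing of the wider bin, 250 mm wide, 200 deep, 200 high, its front facing the robot (-x); origin under its middle. All of its top is flat, 2 mm above the shut rim
- wide_bin (a joint): tilt of the wider bin, rad, about the hinge along the bottom of its front: 0 shut, to -0.03 pressed in, grows as the top comes out to the robot, 0.75 right out on its stop. Released, it springs ajar to about 0.26 in 1 s, rim 50 mm in front of the housing, tub below the gap. Below about 0.45 its weight draws it back onto the plunger, above 0.6 out to its stop; 1 to 3 N at the rim moves it
- wide_catch (a joint): plunger of the wider bin's push catch, m: 0 caught, negative pushed in, 0.042 out. Under the top board, 91 mm to the left (+y) of the rim point, 28 mm below the rim; 14 mm thick; when out it bridges the gap there: keep fingers 30 mm off. Pressing the front's top in 4 to 5 mm (4 to 5 N, firm stop at 6 mm) releases it; it pushes the front out as the finger draws back, and does not catch again
- wide_front: grey outer front panel of the wider bin, 250 x 10 x 184 mm; origin at the hinge point, turns with the bin
- wide_tub: grey tub of the wider bin, behind the front panel, with the rim and the inner side of the front; 110 mm deep, walls 100 to 130 mm high; origin at the hinge point, turns with the bin
- narrow_rim (a point): middle of the top rim of the narrower (to be left shut) bin; moves with it. Shut: 198 mm above the worktop, axes x level into the housing (the way to press), y along the rim, left seen from the robot, z up. Rim 136 mm long, 6 mm thick (3 each side of this point). Grey front face: 13 mm in front (-x) of this point, 170 mm wide, 184 high, top edge 6 mm below the rim
- narrow_bin (a joint): tilt of the narrower bin, rad, about the hinge along the bottom of its front: 0 shut, to -0.03 pressed in, grows as the top comes out to the robot, 0.75 right out on its stop. Housing 170 mm wide, otherwise like the wider one, with the same catch. To be left shut
- canister: clear plastic canister with a red twist cap, 90 mm across, 150 mm high, left of the housings; origin under its middle
- bowl_big: green ceramic bowl, 130 mm across, 55 mm high, on top of the narrower housing; origin under its middle
- bowl_small: green ceramic bowl, 100 mm across, 50 mm high, standing in the bigger bowl; origin under its middle
- tumbler: stainless steel tumbler, 68 mm across, 125 mm high, between the two housings; origin under its middle
- mug: white mug, 76 mm across, 90 mm high, right of the housings; origin under its middle
- sauce: brown glass sauce bottle, 56 mm across, 180 mm high, right of the housings; origin under its middle
- tin: low round aluminium tin, 60 mm across, 40 mm high, on the wider housing, its centre 130 to 145 mm behind the front edge of the top; origin under its middle
- spoon: steel spoon, 180 mm long, lying flat on the worktop in front of the housings; origin near its middle

How it is judged:
By the outcome, as a careful person would: the job done as asked, in the order asked, and still so for the second after the job is handed in, with the robot touching nothing.
It also fails if it takes over 54 s, if anything falls off the work surface, if the arm or the gripper's body presses on something with over 40 N, if the wrist force passes 120 N, or if a joint passes its speed limit or range.

## Working session

There is one attempt and no reset: what is moved stays moved. The work goes in short steps, Python scripts to look and compute and a shell command to move; the robot and the scene stay as the last step left them, time stands still between calls to the robot, and variables do not carry over. Pictures are saved under pics/ and viewed, about 8 in all and at most 12, crops included, and the job is handed in when it is done.

```bash
mkdir -p pics; cat > h.py <<'E'
from cell import *
import numpy as np, cv2
def ray(c,px):
    x=(px[1]-c["cx"])/c["fx"]; y=(px[0]-c["cy"])/c["fy"]
    xd,yd=x,y
    for _ in range(30):
        s=1+c["k1"]*(x*x+y*y); x,y=xd/s,yd/s
    return np.array(c["eye"]), np.array(c["rotation"])@np.array([x,y,1.])
def atz(c,px,z):
    e,d=ray(c,px); return e+d*(z-e[2])/d[2]
def proj(c,P):
    p=np.array(c["rotation"]).T@(np.array(P)-np.array(c["eye"])); x,y=p[:2]/p[2]; s=1+c["k1"]*(x*x+y*y)
    return [c["cy"]+c["fy"]*y*s, c["cx"]+c["fx"]*x*s]
E
python3 - <<'E'
from h import *
np.set_printoptions(precision=4,suppress=True)
o=observe(); print({k:np.round(v,3) for k,v in o.items()})
Z=dict(wide_rim=.198,wide_hinge=.008,wide_unit=0,narrow_rim=.198,canister=0,bowl_big=.2,tumbler=0,mug=0,sauce=0,tin=.2,spoon=0)
for cam in("scene","top"):
    c=read_camera(cam); cv2.imwrite(f"pics/{cam}0.png",c["img"]); print(cam,np.array(c["eye"]))
    for l,z in Z.items():
        for r in place_of(cam,l)[:2]: print(l,round(r["conf"],2),np.round(r["at"]),atz(c,r["at"],z))
E
```

```text
{'time': np.float64(0.0), 'qpos': array([ 1.141,  0.343,  1.525, -0.   ,  1.275, -0.146]), 'qvel': array([ 0.   , -0.001, -0.001, -0.001, -0.   , -0.002]), 'joint_efforts': array([  0.001, -43.124, -24.422,   0.072,   0.056,  -0.   ]), 'tool_pos': array([0.147, 0.504, 0.226]), 'tool_rot': array([-3.14 , -0.   ,  2.858]), 'contact_force': array([-1.484,  0.003, -0.004]), 'torque': array([ 0.024, -0.036, -0.013]), 'opening': np.float64(0.092)}
scene [0.6196 0.4718 1.5921]Traceback (most recent call last):
  File "<stdin>", line 8, in <module>
  File "h.py", line 10, in atz
    e,d=ray(c,px); return e+d*(z-e[2])/d[2]
                                       ~^^^
IndexError: invalid index to scalar variable.
```

```bash
sed -i 's/np.array(c\["rotation"\])/M(c["rotation"])/' h.py; cat >> h.py <<'E'
from scipy.spatial.transform import Rotation as Ro
def M(r):
    r=np.array(r,float)
    return r if r.ndim==2 else Ro.from_euler('xyz',r).as_matrix()
E
python3 - <<'E'
from h import *
np.set_printoptions(precision=4,suppress=True)
Z=dict(wide_rim=.198,wide_hinge=.008,wide_unit=0,narrow_rim=.198,canister=0,bowl_big=.2,tumbler=0,mug=0,sauce=0,tin=.2,spoon=0)
for cam in("scene","top"):
    c=read_camera(cam); cv2.imwrite(f"pics/{cam}0.png",c["img"]); print(cam,np.array(c["eye"]),c["rotation"])
    for l,z in Z.items():
        for r in place_of(cam,l)[:2]: print(l,round(r["conf"],2),np.round(r["at"]),atz(c,r["at"],z))
E
```

```text
scene [0.6196 0.4718 1.5921] [-2.8272  0.0095  2.9738]
wide_rim 0.79 [296. 266.] [0.5937 0.2482 0.198 ]
wide_hinge 0.96 [306. 262.] [0.6054 0.2432 0.008 ]
wide_unit 0.62 [ 93. 236.] [ 0.5752 -0.4702  0.    ]
narrow_rim 0.68 [118. 250.] [ 0.5523 -0.2647  0.198 ]
canister 0.67 [384. 322.] [0.477 0.49  0.   ]
bowl_big 0.84 [120. 209.] [ 0.6699 -0.2757  0.2   ]
mug 0.73 [ 82. 281.] [ 0.4206 -0.4858  0.    ]
sauce 0.75 [ 93. 238.] [ 0.5708 -0.4702  0.    ]
sauce 0.43 [232. 234.] [ 0.6536  0.0071 -0.    ]
tin 0.59 [324. 207.] [0.7543 0.2927 0.2   ]
top [ 0.3595 -0.0049  1.3566] [-2.9751 -0.0027 -1.5913]
wide_rim 0.82 [195. 182.] [0.6043 0.2448 0.198 ]
wide_rim 0.27 [140. 162.] [0.756  0.3038 0.198 ]
wide_hinge 0.76 [210. 196.] [0.5962 0.2412 0.008 ]
wide_hinge 0.71 [140. 163.] [0.8235 0.3494 0.008 ]
wide_unit 0.84 [172. 194.] [0.7188 0.252  0.    ]
narrow_rim 0.62 [214. 379.] [ 0.5416 -0.2717  0.198 ]
canister 0.28 [170. 381.] [ 0.7116 -0.3326  0.    ]
bowl_big 0.82 [171. 384.] [ 0.6587 -0.292   0.2   ]
tumbler 0.75 [196. 280.] [ 0.6364 -0.0134  0.    ]
mug 0.65 [261. 434.] [ 0.4258 -0.4802  0.    ]
mug 0.21 [288. 288.] [ 0.3583 -0.0321  0.    ]
sauce 0.97 [217. 431.] [ 0.5628 -0.48    0.    ]
tin 0.65 [141. 163.] [0.7527 0.3005 0.2   ]
spoon 0.94 [284. 290.] [ 0.3673 -0.0374  0.    ]
```

View pics/scene0.png

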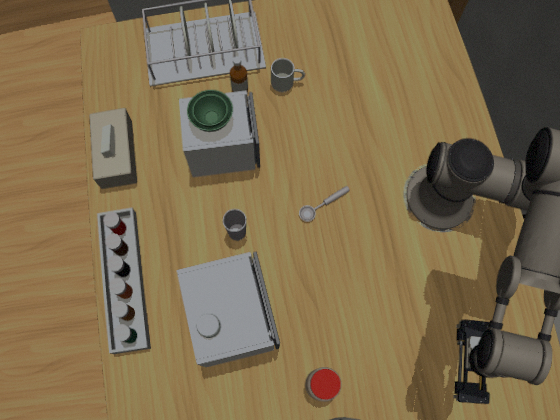

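View pics/top0.png

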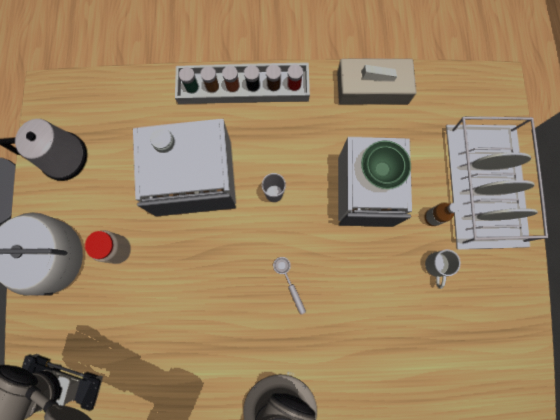

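```bash
python3 - <<'E'
from h import *
np.set_printoptions(precision=4,suppress=True)
for cam,b in(("scene",(170,240,300,370)),("top",(110,105,250,225))):
    c=read_camera(cam); x0,y0,x1,y1=b
    cr=cv2.resize(c["img"][y0:y1,x0:x1],None,fx=5 if cam=="top" else 4,fy=5 if cam=="top" else 4,interpolation=cv2.INTER_CUBIC)
    cv2.imwrite(f"pics/{cam}1.png",cr)
c=read_camera("wrist"); print(np.array(c["T_tool_cam"]))
E
```

```text
[[ 0.0013 -0.9633 -0.2684  0.072 ]
 [ 1.      0.0014 -0.0002  0.0017]
 [ 0.0006 -0.2684  0.9633 -0.1578]
 [ 0.      0.      0.      1.    ]]
```

View pics/scene1.png

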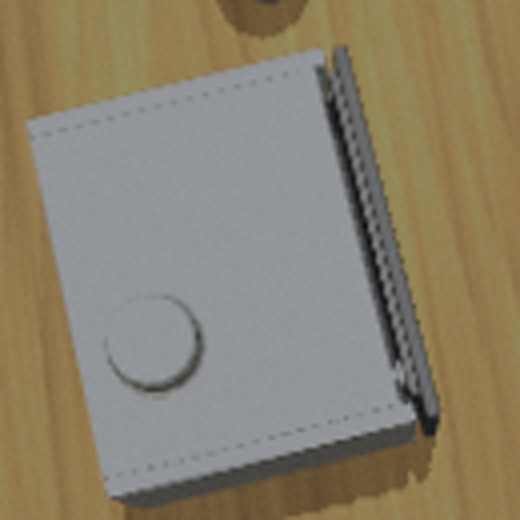

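View pics/top1.png

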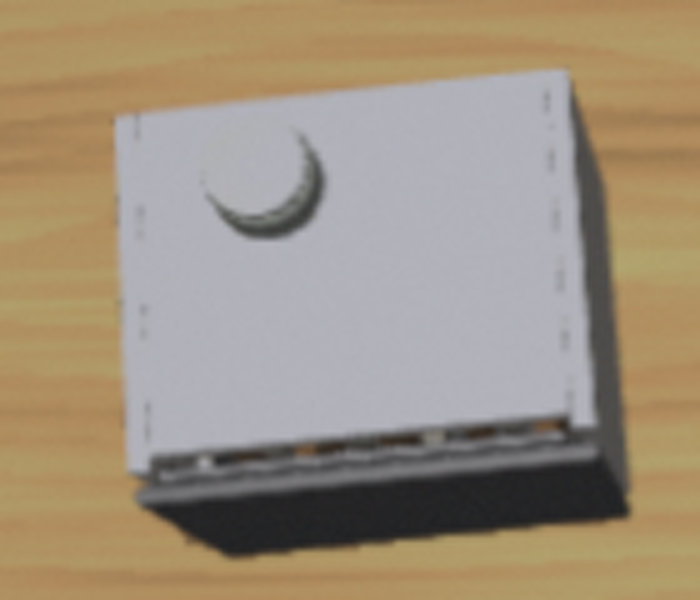

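The crops show the wide housing's white top with the tin (left rear), and the grey front with its rim facing the robot. Next step is the top board corners, to get position and yaw.

```bash
python3 - <<'E'
from h import *
np.set_printoptions(precision=4,suppress=True)
S=[(322,50),(415,415),(112,492),(30,122)]; T=[(597,430),(128,472),(117,115),(568,70)]
for cam,C,s,o in(("scene",S,4,(170,240)),("top",T,5,(110,105))):
    c=read_camera(cam)
    P=np.array([atz(c,(o[1]+v/s,o[0]+u/s),.2) for u,v in C])[:,:2]
    m=np.array([[0,-125],[0,125],[200,125],[200,-125]])/1e3
    a=m-m.mean(0); b=P-P.mean(0)
    th=np.arctan2((a[:,0]*b[:,1]-a[:,1]*b[:,0]).sum(),(a*b).sum())
    R=np.array([[np.cos(th),-np.sin(th)],[np.sin(th),np.cos(th)]])
    f=P.mean(0)-R@m.mean(0)
    print(cam,"yaw",th,"front mid",f,"ctr",P.mean(0),"res mm",1e3*np.linalg.norm(b-a@R.T,axis=1), "hinge",f-R@[.004,0],"face",f-R@[.016,0])
print(observe()["tool_rot"])
E
```

```text
scene yaw 0.08289176274381885 front mid [0.6033 0.2485] ctr [0.703  0.2568] res mm [3.4524 3.4817 3.5656 3.0141] hinge [0.5993 0.2482] face [0.5874 0.2472]
top yaw 0.07298329435617183 front mid [0.6032 0.2445] ctr [0.703  0.2518] res mm [0.8359 0.5025 0.3828 1.06  ] hinge [0.5992 0.2442] face [0.5873 0.2433]
[3.1415 0.     2.8578]
```

```bash
python3 -m inch '[[[0,0,0,-0.18],[0,0,0,-0.18],[-45,-37,0,0],[-45,-37,0,0],[-45,-37,0,0],[-45,-37,0,0],[-45,-37,0,0],[-45,-37,0,0],[-45,-38,0,0],[-43,-38,0,0]]]' 1 10
```

```text
time: 2.8
tool_pos: [0.5281, 0.2328, 0.2268]
tool_rot: [3.141, 0.0, -3.066]
contact_force: [1.1, 0.4, 0.7]
opening: 0.0008
```

```bash
cat >> h.py <<'E'
def wcam():
    o=observe(); c=read_camera("wrist")
    T=np.eye(4); T[:3,:3]=Ro.from_euler('xyz',o["tool_rot"]).as_matrix(); T[:3,3]=o["tool_pos"]
    W=T@np.array(c["T_tool_cam"]); c["eye"]=W[:3,3]; c["rotation"]=W[:3,:3]; return o,c
E
python3 - <<'E'
from h import *
o,c=wcam(); cv2.imwrite("pics/w0.png",c["img"])
for l,z in(("wide_rim",.198),("wide_hinge",.008)):
    for r in place_of("wrist",l)[:2]: print(l,r,atz(c,r["at"],z))
u=np.array([np.cos(.076),np.sin(.076)]);v=np.array([-u[1],u[0]])
for s in(-.125,.125): print(proj(c,[*(np.array([.587,.245])+s*v),.192]))
E
```

```text
wide_rim {'at': [327.5, 283.3], 'conf': 0.73} [0.60166412 0.24662465 0.198     ]
wide_hinge {'at': [233.3, 280.2], 'conf': 0.66} [0.60024069 0.24781668 0.008     ]
[np.float64(305.4756767885061), np.float64(114.31614905527357)]
[np.float64(306.0134981532524), np.float64(451.0754789898074)]
```

View pics/w0.png

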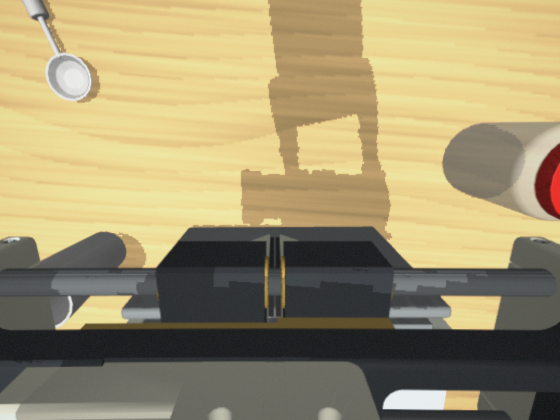

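The wrist view shows the closed fingers centred in front of the bin front (rim estimate 0.6015, 0.2466), which agrees with the other cameras. I'll lower the fingers and approach.

```bash
python3 -m inch '[[[0,0,28,0],[0,0,25,0],[-20,0,0,0],[-18,0,0,0],[0,0,0,0],[0,0,0,0]]]'; python3 -m inch '[[[-3,0,0,0],[-3,0,0,0],[0,0,0,0]]]';python3 -m inch '[[[-3,0,0,0],[0,0,0,0]]]'
```

```text
time: 3.7
tool_pos: [0.5633, 0.2377, 0.1737]
tool_rot: [3.141, -0.001, -3.064]
contact_force: [0.3, 0.0, -0.4]
opening: 0.0004
time: 4.08
tool_pos: [0.5706, 0.2375, 0.1738]
tool_rot: [3.141, 0.0, -3.066]
contact_force: [0.0, 0.7, -0.4]
opening: 0.0001
time: 4.32
tool_pos: [0.5737, 0.2377, 0.1737]
tool_rot: [3.142, 0.0, -3.066]
contact_force: [-0.2, 0.4, -0.2]
opening: 0.0006
```

```bash
for i in 1 2 3; do python3 -m inch '[[[-2,0,0,0],[0,0,0,0]]]' | grep -E 'pos|force'; done
```

```text
tool_pos: [0.5756, 0.2379, 0.1737]
contact_force: [0.2, 0.8, -0.4]
tool_pos: [0.5776, 0.238, 0.1737]
contact_force: [0.3, -0.4, -0.4]
tool_pos: [0.5792, 0.2382, 0.1738]
contact_force: [-2.2, -1.0, 1.5]
```

Contact at about x = 0.578. Now press in.

```bash
for i in 1 2 ; do python3 -m inch '[[[-1.5,0,0,0],[0,0,0,0]]]' | grep -E 'pos|force'; done;  python3 -m inch '[[[-1,0,0,0],[0,0,0,0]]]' | grep -E 'pos|force'
```

```text
tool_pos: [0.5809, 0.2383, 0.1738]
contact_force: [-3.7, 0.6, 2.1]
tool_pos: [0.5826, 0.2385, 0.1738]
contact_force: [-3.3, 0.0, 2.8]
tool_pos: [0.5834, 0.2385, 0.1738]
contact_force: [-4.9, -0.7, 3.3]
```

```bash
for i in 1 2 ; do python3 -m inch '[[[-1,0,0,0],[0,0,0,0]]]' | grep -E 'pos|force'; done
```

```text
tool_pos: [0.5835, 0.2385, 0.1738]
contact_force: [-7.5, -0.2, 5.5]
tool_pos: [0.5836, 0.2386, 0.1738]
contact_force: [-11.0, -1.6, 7.5]
```

The firm stop is reached, so I'll draw back clear and let it spring.

```bash
python3 -m inch '[[[25,0,0,0],[50,0,0,0],[35,0,0,0],[0,0,-30,0],[0,0,-40,0],[0,0,0,0],[0,0,0,0],[0,0,0,0]]]'; python3 - <<'E'
from h import *
for cam in("scene","top"):
    c=read_camera(cam)
    if cam=="scene": cv2.imwrite("pics/s2.png",cv2.resize(c["img"][220:400,150:400],None,fx=3,fy=3))
    for r in place_of(cam,"wide_rim")[:2]: print(cam,r,atz(c,r["at"],.1916))
    for r in place_of(cam,"tin")[:1]: print("tin",atz(c,r["at"],.2))
E
```

```text
time: 7.32
tool_pos: [0.4755, 0.23, 0.2425]
tool_rot: [-3.141, -0.002, -3.066]
contact_force: [0.1, 0.1, 0.2]
opening: 0.0004
scene {'at': [292.9, 279.3], 'conf': 0.72} [0.55866414 0.24393938 0.1916    ]
tin [0.75565777 0.29166565 0.2       ]
tin [0.76222957 0.29638271 0.2       ]
```

View pics/s2.png

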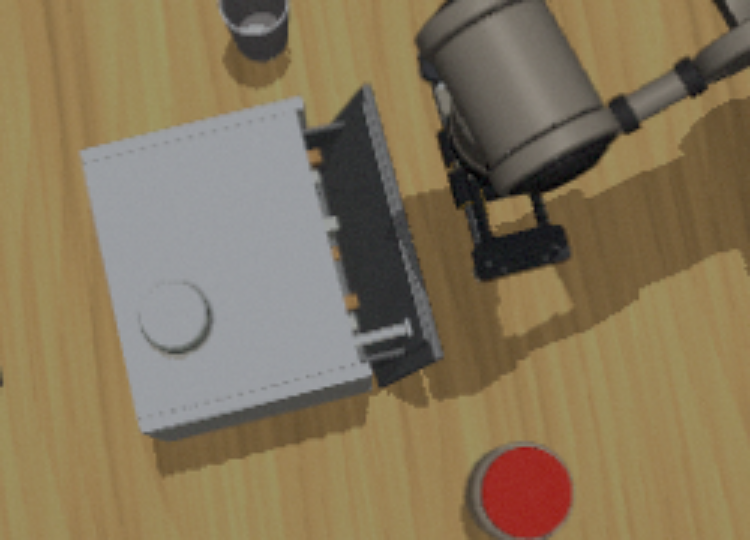

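The picture shows the bin ajar, with the plunger bridging the gap at its left end and the middle clear. I'll go over the gap and down behind the rim.

```bash
python3 -c "from cell import *; print(grip_point_offset)"; python3 -m inch '[[[-40,0,0,0],[-40,0,0,0],[-28,0,0,0],[0,0,0,0],[0,0,25,0],[0,0,20,0],[0,0,0,0]]]'; python3 -m inch '[[[0,0,17,0],[0,0,14,0],[0,0,0,0]]]'
```

```text
0.0188
time: 8.5
tool_pos: [0.5817, 0.2383, 0.1974]
tool_rot: [-3.141, -0.004, -3.065]
contact_force: [1.2, -0.4, 0.2]
opening: 0.0007
time: 8.88
tool_pos: [0.5828, 0.2384, 0.1672]
tool_rot: [-3.141, -0.002, -3.065]
contact_force: [0.6, -0.2, 0.8]
opening: 0.0007
```

```bash
python3 -m inch '[[[8,0,0,0],[8,0,0,0],[6,0,1,0],[6,0,3,0],[6,0,3,0],[6,0,3,0],[6,0,3,0],[0,0,0,0]]]'; python3 -m inch '[[[6,0,3,0],[6,0,3,0],[6,0,3,0],[6,0,3,0],[0,0,0,0]]]'
```

```text
time: 9.88
tool_pos: [0.537, 0.2349, 0.1544]
tool_rot: [-3.141, -0.001, -3.065]
contact_force: [-0.7, 0.8, -0.8]
opening: 0.0006
time: 10.5
tool_pos: [0.5131, 0.2331, 0.1425]
tool_rot: [-3.142, -0.001, -3.065]
contact_force: [0.3, -0.2, -0.7]
opening: 0.0006
```

```bash
python3 -m inch '[[[6,0,2,0],[6,0,2,0],[0,0,0,0],[0,0,0,0],[0,0,0,0]]]'; python3 - <<'E'
from h import *
c=read_camera("scene"); cv2.imwrite("pics/s3.png",cv2.resize(c["img"][220:400,150:400],None,fx=3,fy=3))
for r in place_of("scene","wide_rim")[:2]: print(r,atz(c,r["at"],.15))
E
```

```text
time: 11.12
tool_pos: [0.5019, 0.2323, 0.1388]
tool_rot: [3.141, 0.0, -3.065]
contact_force: [-0.8, 0.0, -0.3]
opening: 0.0004
{'at': [287.8, 308.6], 'conf': 0.88} [0.47728278 0.23701462 0.15      ]
```

View pics/s3.png

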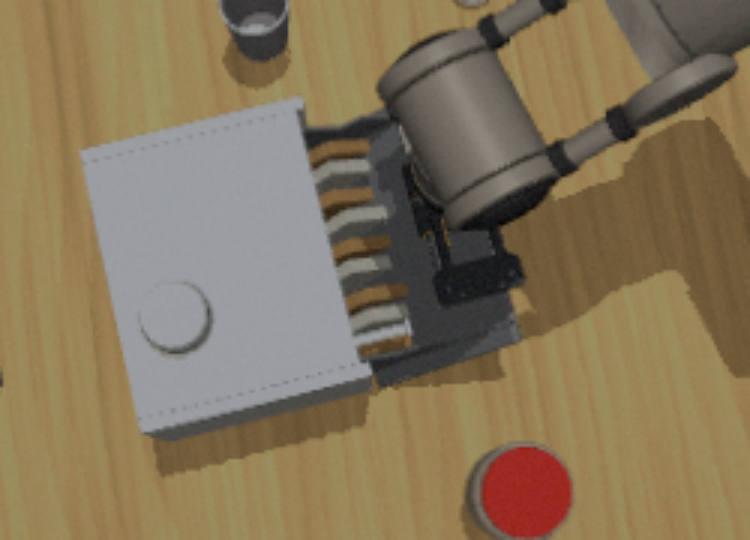

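The bin is all but out, with its rim near x = 0.477 (0.471 expected on the stop). I'll lift straight up, back off and check.

```bash
python3 -m inch '[[[-3,0,-10,0],[0,0,-40,0],[0,0,-50,0],[40,0,0,0],[50,0,0,0],[50,0,0,0],[0,0,0,0],[0,0,0,0],[0,0,0,0]]]'; python3 - <<'E'
from h import *
for cam in("scene","top"):
    c=read_camera(cam)
    cv2.imwrite(f"pics/{cam}4.png",c["img"])
    for l,z in(("wide_rim",.147),("tin",.2),("narrow_rim",.198)):
        for r in place_of(cam,l)[:1]: print(cam,l,r["conf"],atz(c,r["at"],z))
E
```

```text
time: 12.35
tool_pos: [0.3663, 0.2219, 0.2389]
tool_rot: [3.141, 0.001, -3.066]
contact_force: [-0.8, 0.4, -0.5]
opening: 0.0006
scene wide_rim 0.81 [0.47016053 0.23937114 0.147     ]
scene tin 0.7 [0.75201641 0.29869142 0.2       ]
scene narrow_rim 0.94 [ 0.55239883 -0.26433147  0.198     ]
top wide_rim 0.66 [0.4784812 0.2362883 0.147    ]
top tin 0.69 [0.75827354 0.30614051 0.2       ]
top narrow_rim 0.94 [ 0.55266508 -0.27526675  0.198     ]
```

View pics/scene4.png

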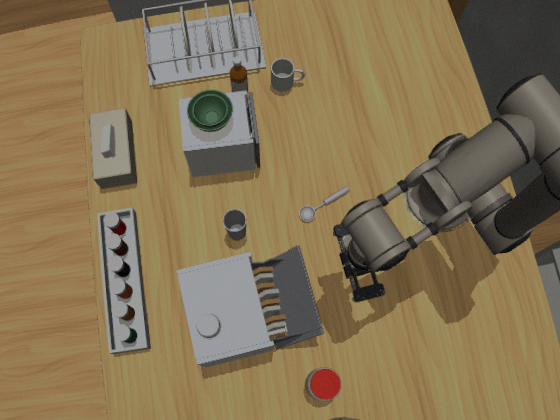

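The bin is fully out (rim about 0.470–0.478, stop expected at 0.471), the robot is clear, and everything else is unmoved.

```bash
python3 -c "
from cell import *
print(observe()['contact_force']); print(hand_in())"
```

```text
[-0.38728848  0.01417454 -0.35283632]
the job is handed in; nothing more can be done
None
```

The wider bin is open and resting on its stop, and I've handed the job in at about 12.5 s on the robot's clock.

- **How it went:** I pressed the top of its front with the closed fingertips to the firm stop, at about 11 N. I then drew back so it sprang ajar by itself, reached in behind the rim at mid-length (well clear of the plunger), and tipped it out. Nothing was pinched or lifted.
- **Opened bin:** With the arm clear, the scene camera puts the rim at x = 0.470 m and the top camera at 0.478 m. On the stop it should be at about 0.471 m. The 8 mm difference is about what these networks are off by, and the picture shows the bin fully out.
- **Everything else:** The narrower bin is still shut. Its rim measured 0.552 m, against 0.552 (scene) and 0.542 (top) at the start. In the last scene picture the tin, bowls, tumbler, spoon, mug, bottle and canister all stand where they were.
- **Contact:** The last force reading was about 0.5 N, within sensor noise, so the robot was touching nothing.

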